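Snap a storage box lid shut all round

ROBOT

A 6-joint arm with a two-finger parallel gripper is mounted at the origin on a cart in front of the work surface, level with it; the furniture and walls round the work are solid. World frame = base frame: x ahead of the robot, y to its left, z up, the work surface at z = 0. Lengths are in mm, angles in rad, forces in N, time in s.
With the tool pointing down it reaches from about 350 to 850 mm from the base axis. Payload 8.1 kg.
Tool frame: the origin (TCP) lies midway between the tips of the shut fingers; the grasp point (between the pads) lies 19 mm behind it; z points along the fingers, y is the line along which they close (so a half turn about z gives the same grasp; the last joint's range is limited). The gripper opens to 85 mm and grips with 20 to 120 N. Pads are 22 mm wide; open, the fingers measure 114 mm over their backs; the gripper's body (76 mm by 85 mm) begins 54 mm behind the grasp point. The pads swing forward as they close: fully open they stand 13 mm farther back than shut.
Start: joints at [1.223, 0.13, 1.488, -0, 1.523, -0.085], TCP at [155.849, 579.41, 231.292] pointing down, gripper open.
Joint ranges: [-2.96, 2.96], [-0.89, 2.26], [0.02, 2.5], [-1.34, 4.48], [0, 2.73], [-2.66, 2.66]. Speed limits (rad/s): [2.39, 2.39, 2.79, 3.14, 3.14, 3.14].

INTERFACE

Orientations are given as a unit quaternion [w, x, y, z].
In Python, from bench import sensors, snapshot, calibration, workorder gives the robot as it stands.
- The arm moves only by the tool arm_command, never from a script. Its argument "steps" is a list that holds one entry, the list of rows, each a list of 7 numbers: the shift along the tool's x, y, z in units of 40 mm (1.0 is 40 mm), then the turn, a rotation vector about the tool's x, y, z in units of 8 degrees (1.0 is 8 degrees), then the finger opening in mm, from 0 to 85.4. In form: [[[dx, dy, dz, wx, wy, wz, claw], ...]]. A call has 1 to 12 rows; each row is the pose to reach, as a shift and turn from the pose commanded when the call began, along the tool's axes at that moment; what a row does not reach only later rows make up. A row lasts 1/10 s, in which the tool goes at most 50 mm and 8.59 degrees, less where a joint would pass 70% of its speed; a pose out of reach is approached as far as the arm can. A call with a gripper value outside its range is refused whole. The fingers move at their own pace and stop on an object; "grip_force" is the grip in N (left out, the last holds). Time passes only in rows, so rows that repeat a pose let the fingers close. It gives the time, the measured TCP pose, the force, the opening and the grip force at its end, in the units of the state.
- sensors.observe(): the state, without advancing time (a new reading comes with each control period).
- snapshot(name): name is "scene" or "top" or "wrist"; returns the picture (400x640x3 uint8, red, green, blue); there is no depth.
- calibration(name): a dict with "fov_y" (degrees; the focal length in pixels is half the picture's height over the tangent of half this angle, whatever the lens; pixels are square), "cx", "cy" (the principal point, pixels), "k1" (the pictures are not rectified: a ray, as slopes to the right and down, at radius r is drawn at 1 + k1 r^2 times it, then the intrinsics apply), "eye" and "rotation" of the camera in the world; the wrist camera has in their place "T_tool_cam" (4x4, takes a point from camera to tool coordinates, whose origin is the TCP and whose axes are the flange's). Camera axes: x right, y up, looking along -z (the intrinsics and any distortion apply to the point x, -y, -z); pixel columns grow to the right and rows downward; lengths in mm; the calibration is good to about 2 mm. A picture is of the moment at which its call begins: read the wrist's pose just before it. calibration takes no time and is no camera call.
- workorder.job_done(): hands the job in; it is judged then, once.
The state is a dict: "time_s": time; "qpos": joint angles; "qd": joint speeds; "tau": joint torques, N m; "tcp_pos": TCP position; "tcp_rot": TCP orientation; "force": force on the tool from outside, world axes, zero at the start; "torque": the same for the moment, N m; "gripper_width": finger opening in mm; "gripper_force": force on a finger pad.
Only numpy, scipy, OpenCV 4.12 (cv2) and the standard library are available. Lean on these libraries where they do the work, as an engineer would, in place of code of your own. Each camera call takes 0.05 s, during which the arm holds its last target. There are 200 camera calls.

TASK

The snap-fit lid of the grey storage box is not fastened all round: two to four of its rim's sides still stand up. Press down with the fingertips, side after side, until all four have snapped shut, flush with the corners; do not ram the lid, do not lift, tip or shove the box, or disturb the wood offcut, wrench and roll of tape lying round it.

Things in the scene. Friction and masses are not known exactly. Their poses are not given: they have to be found in the camera images.
- box: Grey plastic storage box with a white snap-fit lid, 130 mm (its x) by 170 mm (its y), about 1 kg, standing loose on the bench, turned up to 35 degrees either way. Origin: centre of its underside; z up; its -x side faces the robot.
- lid_middle (a point): Centre of the sunk, fixed middle of the lid, 62 mm above the bench. Round it runs the rim, 18 mm wide: four straight sections, one a side, between four fixed corner pieces (22 x 22 mm) whose tops are 70 mm above the bench. Top of a loose section: 78 mm, of a shut one: 70 mm, flush with the corners. Skirts and lugs overhang the box by up to 5 mm.
- rim_front (a joint): How far the lid's rim section on the long side nearest the robot (box -x) is pressed down, m: 0 = loose, 8 mm proud of the corners; 0.008 = shut, flush. It moves straight down as a whole. It resists with about 9 N at the top, then less; past 5 mm it snaps shut and stays, let go sooner it springs back. It always starts loose.
- rim_front_top (a point): Middle of the top face of that section (long side nearest the robot, box -x), 126 mm long and 18 mm wide; it moves with the section. The best place to press, straight down.
- rim_back (a joint): How far the lid's rim section on the long side farthest from the robot (box +x) is pressed down, m: 0 = loose, 8 mm proud of the corners; 0.008 = shut, flush. It moves straight down as a whole. It resists with about 9 N at the top, then less; past 5 mm it snaps shut and stays, let go sooner it springs back. It always starts loose.
- rim_back_top (a point): Middle of the top face of that section (long side farthest from the robot, box +x), 126 mm long and 18 mm wide; it moves with the section. The best place to press, straight down.
- rim_left (a joint): How far the lid's rim section on the short end on the robot's left (box +y) is pressed down, m: 0 = loose, 8 mm proud of the corners; 0.008 = shut, flush. It moves straight down as a whole. It resists with about 9 N at the top, then less; past 5 mm it snaps shut and stays, let go sooner it springs back. It starts either loose or already shut, as it happens.
- rim_left_top (a point): Middle of the top face of that section (short end on the robot's left, box +y), 86 mm long and 18 mm wide; it moves with the section. The best place to press, straight down.
- rim_right (a joint): How far the lid's rim section on the short end on the robot's right (box -y) is pressed down, m: 0 = loose, 8 mm proud of the corners; 0.008 = shut, flush. It moves straight down as a whole. It resists with about 9 N at the top, then less; past 5 mm it snaps shut and stays, let go sooner it springs back. It starts either loose or already shut, as it happens.
- rim_right_top (a point): Middle of the top face of that section (short end on the robot's right, box -y), 86 mm long and 18 mm wide; it moves with the section. The best place to press, straight down.
- offcut_pine: Bystander: sawn pine offcut, 42 x 90 x 30 mm, lying left of the box. Origin: centre of its underside.
- wrench_11: Bystander: small steel combination wrench, 26 x 164 x 11 mm, lying right of the box. Origin: centre of its underside.
- tape_2: Bystander: small roll of black tape, 58 mm across and 19 mm high, lying flat on the robot's side of the box. Origin: centre of its underside.

How it is judged (in metres and radians):
At the end, for the whole second after the job is handed in: All four rim sections are shut, each within 1.5 mm of fully down, and the box stands flat (within 0.05 rad, underside within 5 mm of the bench) and still (value of joint each of rim_front, rim_back, rim_left, rim_right above 0.0065 m and linear speed of box below 0.01 m/s and angle between box's own z axis and vertical below 0.05 rad and height (world z) of box below 0.005 m); the robot touches nothing.
It fails at once if the box was lifted or tipped (underside 10 mm up, or 0.12 rad) (height (world z) of box above 0.01 m or angle between box's own z axis and vertical above 0.12 rad).
It fails at once if the box was shoved more than 25 mm from its place (distance of box from where it was at the start of the episode above 0.025 m).
It fails at once if the lid was rammed (over 60 N on the box) (contact force between the arm and box above 60 N).
It fails at once if a bystander was moved more than 20 mm or lifted (distance of any of offcut_pine, wrench_11, tape_2 from where it was at the start of the episode above 0.02 m).
It also fails if it takes over 48 s, if anything falls off the work surface, if the arm or the gripper's body presses on something with over 40 N, if the wrist force passes 120 N, or if a joint passes its speed limit or range.

## Working session

There is one attempt and no reset: what is moved stays moved. The work goes in short steps, Python scripts to look and compute and a tool call to move; the robot and the scene stay as the last step left them, time stands still between calls to the robot, and variables do not carry over. Pictures are saved under pics/ and viewed, at most 10 in all, crops included, and the job is handed in when it is done.

Besides the shell and the picture viewer there is one more tool, called after ">>>" by a JSON object that holds its "name" and its "arguments". arm_command: Moves the arm, as the interface text tells. Its arguments: {"type":"object","properties":{"steps":{"type":"array","items":{"type":"array","items":{"type":"array","items":{"type":"number"}}}},"grip_force":{"type":"number"}},"required":["steps"]}

```bash
mkdir -p pics
python3 - <<'E'
from bench import sensors,snapshot,calibration
import cv2
s=sensors.observe();print(s)
for n in("scene","top"):
    im=snapshot(n);cv2.imwrite(f"pics/{n}0.png",im[:,:,::-1]);print(n,calibration(n))
print(calibration("wrist"))
E
```

```text
{'time_s': 0.0, 'qpos': array([ 1.22260369e+00,  1.31146677e-01,  1.48933416e+00,  8.67307048e-06,
        1.52305140e+00, -8.54041498e-02]), 'qd': array([ 1.59754159e-03, -1.73270788e-03,  1.41715429e-03,  2.87142954e-05,
        9.95473968e-04, -2.15205908e-03]), 'tau': array([ 1.61631109e-03, -5.69413733e+01, -5.00542796e+01, -1.85996805e-04,
        1.50550558e-02,  2.76347419e-05]), 'tcp_pos': array([155.6398946 , 578.84982037, 230.22299085]), 'tcp_rot': array([-2.12836342e-04,  1.31016644e-01,  9.91379694e-01, -9.46159188e-04]), 'force': array([-0.03419437, -1.14272894,  0.43834323]), 'torque': array([ 0.00869754, -0.00819198,  0.0154697 ]), 'gripper_force': 0.0, 'gripper_width': 85.19956296677175}
scene {'fov_y': 43.36033724411844, 'cx': 315.61426319553317, 'cy': 206.48845300584466, 'k1': 0.028148758687988388, 'eye': array([ 124.80090366, -624.69391137,  670.68008364]), 'rotation': array([ 0.86992751,  0.41111699, -0.12019557, -0.24446262])}
top {'fov_y': 56.36550032424247, 'cx': 320.4717644016545, 'cy': 197.63175647210258, 'k1': -0.0016892773049713332, 'eye': array([439.80226362,  -9.93424957, 911.1196106 ]), 'rotation': array([-0.69618012, -0.03463256,  0.04684912,  0.71549912])}
{'fov_y': 63.12187722304148, 'cx': 318.670595975454, 'cy': 197.45766499440307, 'k1': -0.01583711473362289, 'T_tool_cam': array([[-1.13365603e-03,  9.49044222e-01,  3.15140889e-01,
         7.89681674e+01],
       [ 9.99999357e-01,  1.07241645e-03,  3.67723336e-04,
        -2.86869588e-01],
       [ 1.10234328e-05,  3.15141104e-01, -9.49044828e-01,
        -1.42641734e+02],
       [ 0.00000000e+00,  0.00000000e+00,  0.00000000e+00,
         1.00000000e+00]])}
```

View pics/top0.png

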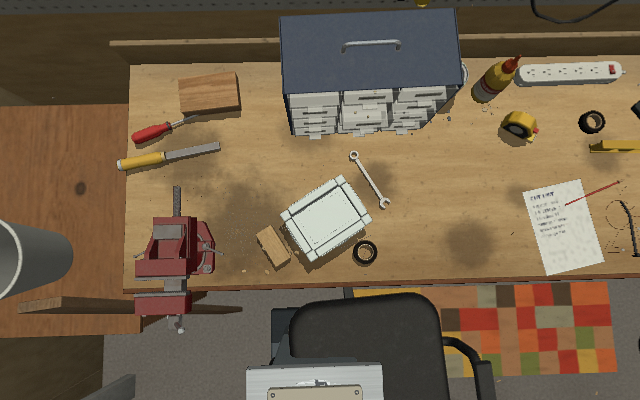

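View pics/scene0.png

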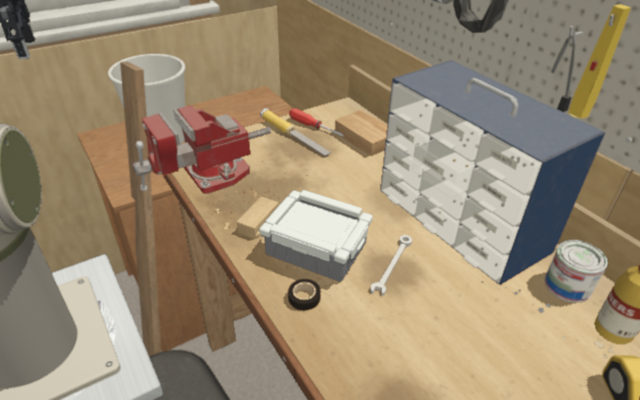

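The top picture shows the box centred near (326,217), offcut (273,246), tape (365,252) and wrench (370,180). I'll enlarge the box in both views.

```bash
cat > h.py <<'E'
import numpy as np,cv2
from scipy.spatial.transform import Rotation as R
from bench import sensors,snapshot,calibration
def cam(n,s=None):
    c=calibration(n)
    f=200/np.tan(np.radians(c['fov_y']/2))
    if n=='wrist':
        T=np.array(c['T_tool_cam']);q=s['tcp_rot'];Rt=R.from_quat(np.r_[q[1:],q[0]]).as_matrix()
        M=Rt@T[:3,:3];e=Rt@T[:3,3]+s['tcp_pos']
    else:
        q=c['rotation'];M=R.from_quat(np.r_[q[1:],q[0]]).as_matrix();e=c['eye']
    return f,c['cx'],c['cy'],c['k1'],e,M
def proj(C,P):
    f,cx,cy,k,e,M=C
    p=(np.atleast_2d(P)-e)@M
    u=np.c_[p[:,0],-p[:,1]]/-p[:,2:]
    u=u*(1+k*(u**2).sum(1,keepdims=True))
    return u*f+[cx,cy]
def back(C,uv,z):
    f,cx,cy,k,e,M=C
    d=(np.array(uv,float)-[cx,cy])/f;u=d.copy()
    for _ in range(10):u=d/(1+k*(u@u))
    v=M@np.array([u[0],-u[1],-1]);return e+v*(z-e[2])/v[2]
E
python3 - <<'E'
from h import *
a=cv2.imread('pics/top0.png')[165:275,240:400];b=cv2.imread('pics/scene0.png')[180:320,225:425]
cv2.imwrite('pics/topc.png',cv2.resize(a,None,fx=5,fy=5,interpolation=cv2.INTER_CUBIC))
cv2.imwrite('pics/scenec.png',cv2.resize(b,None,fx=4,fy=4,interpolation=cv2.INTER_CUBIC))
C=cam('top')
for n,uv,z in[('box',(326,217),70),('off',(273,246),30),('tape',(365,252),19),('wr1',(354,155),5),('wr2',(384,203),5)]:print(n,back(C,uv,z).round())
E
```

```text
box [493. -37.  70.]
off [431.  88.  30.]
tape [ 410. -129.   19.]
wr1 [ 649. -113.    5.]
wr2 [ 527. -182.    5.]
```

View pics/topc.png

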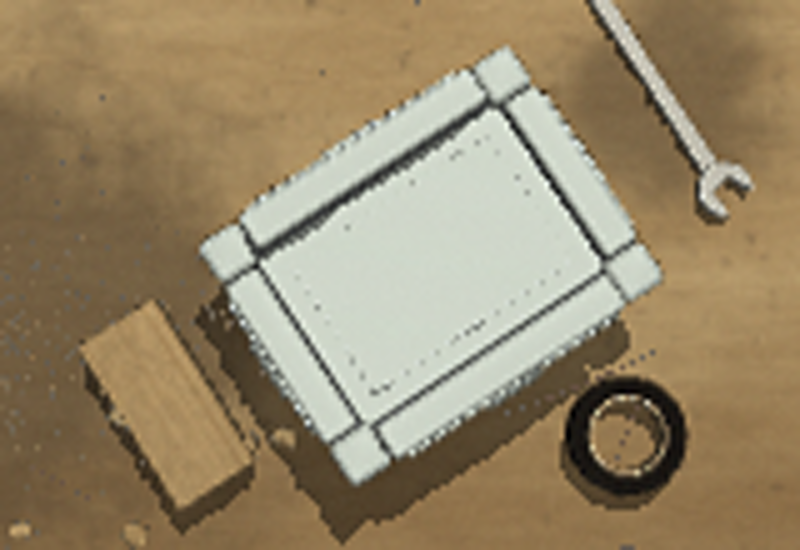

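View pics/scenec.png

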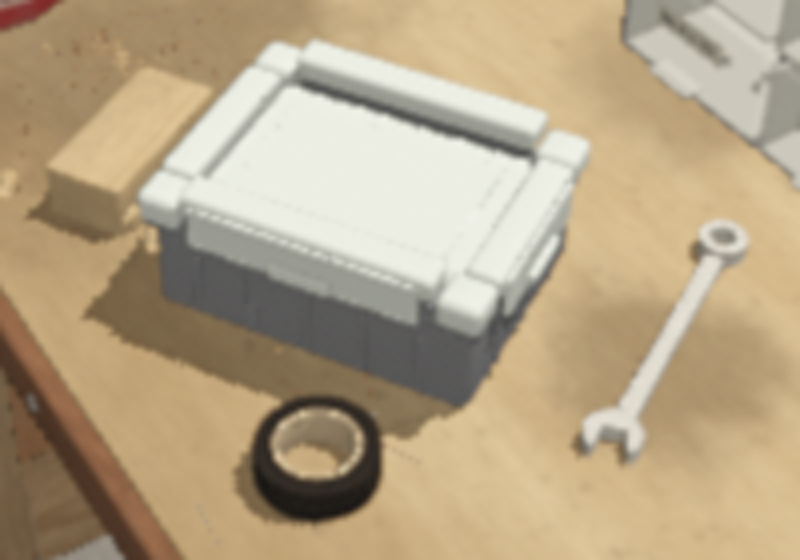

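The top crop gives lid corners at about (508,45), (662,272), (358,485) and (200,248). The front and back stand proud in the scene view; left and right are unclear. I'll press all four sides gently.

```bash
cat >> h.py <<'E'
def rel(s,P):
    q=s['tcp_rot'];Rt=R.from_quat(np.r_[q[1:],q[0]])
    return Rt.inv().apply(np.array(P)-s['tcp_pos'])/40
E
python3 - <<'E'
from h import *
from scipy.optimize import least_squares
t=np.array([(508,45),(662,272),(358,485),(200,248)])/5+[240,165]-.4
Ct=cam('top');Cs=cam('scene')
P=np.array([back(Ct,u,70) for u in t]);print(P.round(1))
d=np.linalg.norm(P-np.roll(P,-1,0),axis=1);print(d.round(1))
c=P.mean(0);v=(P[0]+P[3]-P[1]-P[2]);w=P[3]+P[2]-P[0]-P[1]
a=np.arctan2(v[1],v[0]);b=np.arctan2(w[1],w[0])-np.pi/2;print(c,np.degrees([a,b]))
th=(a+b)/2
ux=np.array([np.cos(th),np.sin(th),0]);uy=np.array([-ux[1],ux[0],0])
T={'back':c+56*ux,'front':c-56*ux,'left':c+76*uy,'right':c-76*uy}
s=sensors.observe()
for k,p in T.items():print(k,p.round(1),rel(s,[*p[:2],s['tcp_pos'][2]]).round(3))
q=np.array([c+i*65*ux+j*85*uy for i,j in((1,1),(1,-1),(-1,-1),(-1,1))])
print('scenec px',((proj(Cs,q)-[225,180])*4).round(),'topc',((proj(Ct,q)-[240,165])*5).round())
E
```

```text
[[ 591.1  -74.9   70. ]
 [ 485.4 -140.9   70. ]
 [ 394.4   -1.2   70. ]
 [ 501.9   67.3   70. ]]
[124.6 166.7 127.4 167.8]
[493.1859774  -37.41426207  70.        ] [32.24478508 32.59441728]
back [540.5  -7.4  70. ] [-13.097 -11.655   0.018]
front [445.9 -67.4  70. ] [-11.205 -13.719   0.022]
left [452.4  26.7  70. ] [-10.751 -11.403   0.018]
right [ 533.9 -101.6   70. ] [-13.552 -13.971   0.022]
scenec px [[267.  35.]
 [591. 135.]
 [479. 314.]
 [130. 193.]] topc [[194. 245.]
 [505.  38.]
 [667. 273.]
 [355. 487.]]
```

Run:
```python
from h import *
from scipy.optimize import least_squares
Ct=cam('top');Cs=cam('scene')
for a,b in(((20,305),(132,63)),((138,305),(132,63)),((240,310),(148,350)),((138,305),(148,350)),((180,325),(140,155))):
    r=least_squares(lambda p:np.r_[(proj(Ct,p)-a).ravel(),(proj(Cs,p)-b).ravel()],[300,300,50]);print(a,r.x.round(),r.fun.round(1))
cv2.imwrite('pics/l.png',cv2.resize(np.hstack([cv2.imread('pics/top0.png')[170:400,0:300],cv2.imread('pics/scene0.png')[30:260,0:300]]),(800,307)))
im=snapshot('wrist');cv2.imwrite('pics/w0.png',im[:,:,::-1])
```

```text
(20, 305) [342. 541. 189.] [ 1.  -3.  -4.  -0.7]
(138, 305) [326. 287. 282.] [-4.2 11.9 14.4  2. ]
(240, 310) [ 181.  273. -474.] [-2.1  5.6  4.4  0.5]
(138, 305) [  167.  1011. -1356.] [  4.7 -12.7 -10.9  -1.3]
(180, 325) [274. 273. 111.] [-0.2  0.7  0.7  0.1]
```

View pics/w0.png

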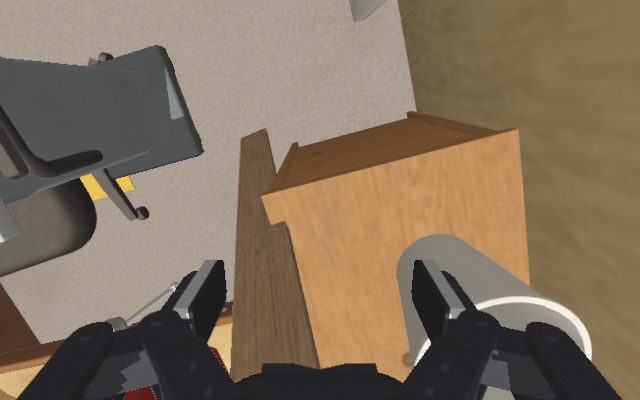

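View pics/l.png

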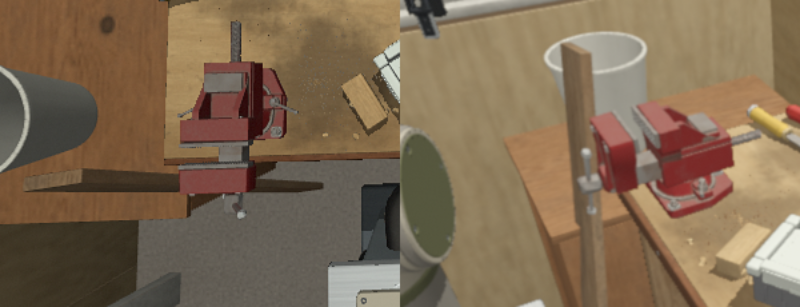

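The pictures show a plank standing in the vise, top near z 190–280, between the arm and the box. I'll rise well above it before crossing.

>>> {"name": "arm_command", "arguments": {"steps": [[[0,0,-1.1,0,0,0,0],[0,0,-2.2,0,0,0,0],[0,0,-3.3,0,0,0,0],[0,0,-4.4,0,0,0,0],[0,0,-5.5,0,0,0,0],[0,0,-5.5,0,0,0,0],[-0.7,-0.75,-5.5,0,0,0,0],[-1.4,-1.5,-5.5,0,0,0,0],[-2.1,-2.25,-5.5,0,0,0,0],[-2.8,-3,-5.5,0,0,0,0],[-3.5,-3.75,-5.5,0,0,0,0],[-4.2,-4.5,-5.5,0,0,0,0]]], "grip_force": 60}}

```text
time_s: 1.35
tcp_pos: [271.6, 360.4, 450.7]
tcp_rot: [-0.0, 0.131, 0.991, -0.0]
force: [0.8, 0.1, 2.0]
gripper_width: -0.0
gripper_force: 0.0
```

>>> {"name": "arm_command", "arguments": {"steps": [[[-0.73,-0.77,0,0,0,0,0],[-1.46,-1.53,0,0,0,0,0],[-2.18,-2.3,0,0,0,0,0],[-2.9,-3.06,0,0,0,0,0],[-3.63,-3.82,0,0,0,0,0],[-4.36,-4.59,0,0,0,0,0],[-5.09,-5.35,0,0,0,0,0],[-5.81,-6.12,0,0,0,0,0],[-6.54,-6.88,0,0,0,0,0],[-6.54,-6.88,1,0,0,0,0],[-6.54,-6.88,2,0,0,0,0],[-6.54,-6.88,3,0,0,0,0]]]}}

```text
time_s: 2.55
tcp_pos: [452.4, 27.7, 329.3]
tcp_rot: [-0.0, 0.132, 0.991, 0.0]
force: [0.0, 0.9, -0.8]
gripper_width: 0.5
gripper_force: 0.0
```

```bash
cat > go.py <<'E'
from h import *
c=np.array([493.2,-37.4]);th=np.radians(32.4);ux=np.array([np.cos(th),np.sin(th)]);uy=np.array([-ux[1],ux[0]])
s=sensors.observe();print(s['time_s'],s['tcp_pos'].round(1),s['force'].round(1))
for k,p in dict(back=c+56*ux,front=c-56*ux,left=c+76*uy,right=c-76*uy).items():print(k,rel(s,[*p,70]).round(2))
E
python3 go.py
```

```text
2.55 [452.4  27.7 329.3] [ 0.   0.9 -0.8]
back [-2.36 -0.27  6.48]
front [-0.47 -2.34  6.48]
left [-0.01 -0.02  6.48]
right [-2.81 -2.59  6.48]
```

>>> {"name": "arm_command", "arguments": {"steps": [[[0,0,1.1,0,0,0,0],[0,0,2.2,0,0,0,0],[0,0,3.3,0,0,0,0],[0,0,4.4,0,0,0,0],[0,0,5.2,0,0,0,0],[0,0,5.7,0,0,0,0],[0,-0.02,5.95,0,0,0,0],[0,-0.02,5.95,0,0,0,0]]]}}

```text
time_s: 3.35
tcp_pos: [450.9, 27.5, 91.7]
tcp_rot: [-0.002, 0.131, 0.991, -0.0]
force: [0.7, 0.3, -0.0]
gripper_width: -0.3
gripper_force: 0.0
```

>>> {"name": "arm_command", "arguments": {"steps": [[[0,0,0.1,0,0,0,0],[0,0,0.2,0,0,0,0],[0,0,0.25,0,0,0,0],[0,0,0.3,0,0,0,0],[0,0,0.35,0,0,0,0],[0,0,0.4,0,0,0,0],[0,0,0.44,0,0,0,0],[0,0,0.44,0,0,0,0]]]}}

```text
time_s: 4.15
tcp_pos: [452.0, 27.5, 75.4]
tcp_rot: [-0.0, 0.131, 0.991, -0.0]
force: [-0.1, 0.3, 0.1]
gripper_width: -0.1
gripper_force: 0.0
```

>>> {"name": "arm_command", "arguments": {"steps": [[[0,0,0.03,0,0,0,0],[0,0,0.06,0,0,0,0],[0,0,0.09,0,0,0,0],[0,0,0.12,0,0,0,0],[0,0,0.12,0,0,0,0]]]}}

```text
time_s: 4.65
tcp_pos: [452.1, 27.5, 70.7]
tcp_rot: [-0.0, 0.131, 0.991, -0.0]
force: [0.8, 0.9, 0.7]
gripper_width: 0.1
gripper_force: 0.0
```

>>> {"name": "arm_command", "arguments": {"steps": [[[0,0,0.02,0,0,0,0],[0,0,0.04,0,0,0,0],[0,0,0.06,0,0,0,0],[0,0,0.06,0,0,0,0]]]}}

```text
time_s: 5.05
tcp_pos: [452.4, 27.5, 69.9]
tcp_rot: [-0.0, 0.131, 0.991, -0.0]
force: [-7.9, 0.5, 14.5]
gripper_width: -0.0
gripper_force: 7.7
```

Left is already shut (solid contact at 70). Now the back.

>>> {"name": "arm_command", "arguments": {"steps": [[[0,0,-0.3,0,0,0,0],[0,0,-0.65,0,0,0,0],[-0.6,-0.06,-0.65,0,0,0,0],[-1.2,-0.12,-0.65,0,0,0,0],[-1.8,-0.18,-0.65,0,0,0,0],[-2.36,-0.25,-0.65,0,0,0,0],[-2.36,-0.25,-0.5,0,0,0,0],[-2.36,-0.25,-0.4,0,0,0,0],[-2.36,-0.25,-0.3,0,0,0,0],[-2.36,-0.25,-0.25,0,0,0,0],[-2.36,-0.25,-0.2,0,0,0,0],[-2.36,-0.25,-0.2,0,0,0,0]]]}}

```text
time_s: 6.25
tcp_pos: [539.8, -6.3, 76.7]
tcp_rot: [-0.001, 0.131, 0.991, 0.0]
force: [-4.3, 0.7, 6.3]
gripper_width: 0.1
gripper_force: 3.4
```

```bash
python3 go.py
```

```text
6.25 [539.8  -6.3  76.7] [-4.3  0.7  6.3]
back [-0.02 -0.02  0.17]
front [ 1.87 -2.08  0.17]
left [2.32 0.23 0.17]
right [-0.48 -2.34  0.17]
```

Contact on the loose back section; press on.

>>> {"name": "arm_command", "arguments": {"steps": [[[0,0,0.03,0,0,0,0],[0,0,0.06,0,0,0,0],[0,0,0.09,0,0,0,0],[0,0,0.12,0,0,0,0],[0,0,0.15,0,0,0,0],[0,0,0.18,0,0,0,0],[0,0,0.2,0,0,0,0],[0,0,0.2,0,0,0,0]]]}}

```text
time_s: 7.05
tcp_pos: [540.9, -6.6, 69.9]
tcp_rot: [0.0, 0.131, 0.991, 0.0]
force: [-8.2, 0.9, 13.7]
gripper_width: -0.0
gripper_force: 7.1
```

Back is down. Next the right.

>>> {"name": "arm_command", "arguments": {"steps": [[[0,0,-0.3,0,0,0,0],[0,0,-0.65,0,0,0,0],[-0.12,-0.6,-0.65,0,0,0,0],[-0.24,-1.2,-0.65,0,0,0,0],[-0.36,-1.8,-0.65,0,0,0,0],[-0.45,-2.33,-0.65,0,0,0,0],[-0.45,-2.33,-0.5,0,0,0,0],[-0.45,-2.33,-0.4,0,0,0,0],[-0.45,-2.33,-0.3,0,0,0,0],[-0.45,-2.33,-0.25,0,0,0,0],[-0.45,-2.33,-0.2,0,0,0,0],[-0.45,-2.33,-0.2,0,0,0,0]]]}}

```text
time_s: 8.25
tcp_pos: [533.8, -100.8, 76.1]
tcp_rot: [-0.0, 0.131, 0.991, 0.0]
force: [-0.2, -0.0, -0.5]
gripper_width: 0.0
gripper_force: 0.0
```

```bash
python3 go.py
```

```text
8.25 [ 533.8 -100.8   76.1] [-0.2 -0.  -0.5]
back [0.44 2.3  0.15]
front [2.34 0.24 0.15]
left [2.79 2.55 0.16]
right [-0.01 -0.02  0.15]
```

>>> {"name": "arm_command", "arguments": {"steps": [[[0,0,0.03,0,0,0,0],[0,0,0.06,0,0,0,0],[0,0,0.09,0,0,0,0],[0,0,0.12,0,0,0,0],[0,0,0.15,0,0,0,0],[0,0,0.18,0,0,0,0],[0,0,0.2,0,0,0,0],[0,0,0.2,0,0,0,0]]]}}

```text
time_s: 9.05
tcp_pos: [534.0, -101.5, 69.9]
tcp_rot: [-0.0, 0.131, 0.991, -0.0]
force: [-7.2, 2.4, 13.3]
gripper_width: 0.2
gripper_force: 6.8
```

Right was already shut. Now the front.

>>> {"name": "arm_command", "arguments": {"steps": [[[0,0,-0.3,0,0,0,0],[0,0,-0.65,0,0,0,0],[0.6,0.06,-0.65,0,0,0,0],[1.2,0.12,-0.65,0,0,0,0],[1.8,0.18,-0.65,0,0,0,0],[2.34,0.25,-0.65,0,0,0,0],[2.34,0.25,-0.5,0,0,0,0],[2.34,0.25,-0.4,0,0,0,0],[2.34,0.25,-0.3,0,0,0,0],[2.34,0.25,-0.25,0,0,0,0],[2.34,0.25,-0.2,0,0,0,0],[2.34,0.25,-0.2,0,0,0,0]]]}}

```text
time_s: 10.25
tcp_pos: [446.7, -67.7, 76.8]
tcp_rot: [-0.0, 0.131, 0.991, -0.0]
force: [-3.0, 0.3, 7.4]
gripper_width: -0.1
gripper_force: 3.6
```

>>> {"name": "arm_command", "arguments": {"steps": [[[0,0,0.03,0,0,0,0],[0,0,0.06,0,0,0,0],[0,0,0.09,0,0,0,0],[0,0,0.12,0,0,0,0],[0,0,0.15,0,0,0,0],[0,0,0.18,0,0,0,0],[0,0,0.2,0,0,0,0],[0,0,0.2,0,0,0,0]]]}}

```text
time_s: 11.05
tcp_pos: [446.3, -67.4, 69.9]
tcp_rot: [-0.0, 0.131, 0.991, -0.0]
force: [-7.9, 2.7, 16.3]
gripper_width: 0.0
gripper_force: 8.6
```

>>> {"name": "arm_command", "arguments": {"steps": [[[0,0,-0.3,0,0,0,0],[0,0,-1,0,0,0,0],[0,0,-2,0,0,0,0],[0,0,-3,0,0,0,0],[0,0,-4,0,0,0,0],[0,0,-5,0,0,0,0],[0,0,-6,0,0,0,0],[-0.9,0,-6,0,0,0,0],[-1,0,-6,0,0,0,0],[-1,0,-6,0,0,0,0]]]}}

```text
time_s: 12.05
tcp_pos: [485.0, -77.9, 308.0]
tcp_rot: [-0.001, 0.131, 0.991, 0.0]
force: [-0.4, 0.4, -0.6]
gripper_width: -0.1
gripper_force: 0.0
```

Run:
```python
from h import *
s=sensors.observe();print(s['time_s'],s['tcp_pos'],s['force'])
a=cv2.resize(snapshot('wrist')[:,:,::-1],(480,300));b=cv2.resize(snapshot('scene')[180:320,225:425,::-1],(428,300),interpolation=cv2.INTER_CUBIC)
cv2.imwrite('pics/end.png',np.vstack([cv2.copyMakeBorder(x,0,0,0,480-x.shape[1],0) for x in(a,b)]))
```

```text
12.05 [484.97420673 -77.88638093 307.97173057] [-0.42420009  0.38691161 -0.59295614]
```

View pics/end.png

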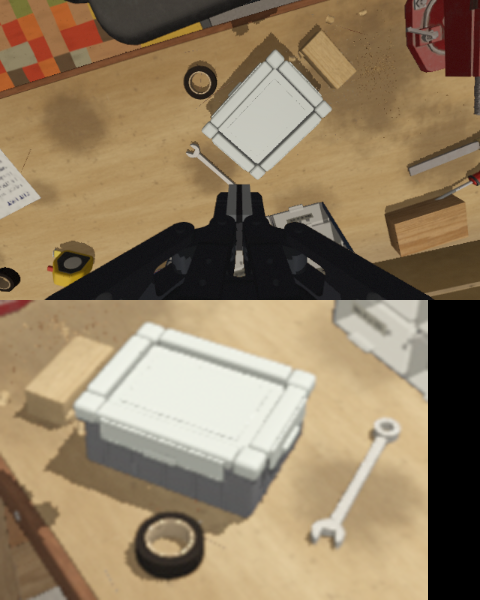

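The scene view (lower part, box around (200,410)) shows all four sides flush with the corners. The box and bystanders are where they were.

```bash
python3 -c "
from bench import workorder;print(workorder.job_done())"
```

```text
the job is handed in; nothing more can be done
None
```

The lid is shut on all four sides: I pressed down the loose front and back, and the left and right were already shut; the last picture shows every side flush and nothing else moved, and the job is handed in (no verdict came back).

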